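# Put the mixed-up finds back on their own pads

### The job

The four recovered finds on the conservation table stand on each other's pads: put the blue jar on the blue pad, the brass bell on the yellow pad, the red box on the red pad and the green flask on the green pad, each standing upright in the middle of its pad. The empty grey pad is free for parking one of them on the way. Always keep the finds upright, and leave the white bottle where it stands.

Things in the scene. Friction and masses are not known exactly. Their poses are not given: they have to be found in the camera images.
- jar: blue ceramic jar with a blue lid: round, upright body 52 mm in diameter from 8 to 52 mm above its underside (foot 46 mm), narrower lid with a small knob, 76 mm tall in all, about 0.25 kg. Belongs on the blue pad. Origin at the centre of its underside, z up.
- bell: brass hand bell standing on its mouth: mouth 50 mm in diameter, flaring body to 40 mm height, then an upright round brass handle 18 mm in diameter from 42 to 90 mm above the underside (to grip it by), about 0.25 kg. Belongs on the yellow pad. Origin at the centre of its underside, z up.
- box: red lacquered closed box, square, 44 x 44 mm, 54.5 mm tall, brass line round it and a small brass square on top, sides along its own x and y axes, in one piece, about 0.2 kg. Belongs on the red pad. Origin at the centre of its underside, z up.
- flask: green glass flask: round body 44 mm in diameter up to 56 mm height, then a thin neck with a green stopper, 86 mm tall in all, about 0.2 kg. Belongs on the green pad. Origin at the centre of its underside, z up.
- pad_blue: blue round flat pad, diameter 110 mm, 8 mm thick, fixed to the table, with a pale disc 68 mm across marking its middle. Origin at the centre of its underside: its upper face is 8 mm above the origin. At the start another colour's find stands on it.
- pad_yellow: yellow round flat pad, diameter 110 mm, 8 mm thick, fixed to the table, with a pale disc 68 mm across marking its middle. Origin at the centre of its underside: its upper face is 8 mm above the origin. At the start another colour's find stands on it.
- pad_red: red round flat pad, diameter 110 mm, 8 mm thick, fixed to the table, with a pale disc 68 mm across marking its middle. Origin at the centre of its underside: its upper face is 8 mm above the origin. At the start another colour's find stands on it.
- pad_green: green round flat pad, diameter 110 mm, 8 mm thick, fixed to the table, with a pale disc 68 mm across marking its middle. Origin at the centre of its underside: its upper face is 8 mm above the origin. At the start another colour's find stands on it.
- pad_grey: grey round flat pad, diameter 110 mm, 8 mm thick, fixed to the table, with a black disc 68 mm across marking its middle. Origin at the centre of its underside: its upper face is 8 mm above the origin. Empty at the start: the free spot for parking one find.
- white_bottle: white plastic bottle with grey cap, 52 mm in diameter, 105 mm tall, loose, standing among the pads; to be left alone. (A spatula and a brush, under 25 mm high, also lie flat between the pads; they are not part of the job.) Origin at the centre of its underside, z up.
Mind the look-alikes: they are no part of the job. Leave any purple look-alike of the jar alone.

How it is judged (in metres and radians):
At the end, for the whole second after the job is handed in: Each find stands upright (within 0.1 rad) and at rest on the upper face of the pad of its own colour (bell: yellow), its centre within 13 mm of the pad's centre (horizontal distance between jar and pad_blue below 0.013 m and z of jar in the frame of pad_blue between 0.004 and 0.012 m and angle between each of jar, bell, box, flask's own z axis and vertical below 0.1 rad and linear speed of each of jar, bell, box, flask below 0.02 m/s and angular speed of each of jar, bell, box, flask below 0.2 rad/s and horizontal distance between bell and pad_yellow below 0.013 m and z of bell in the frame of pad_yellow between 0.004 and 0.012 m and horizontal distance between box and pad_red below 0.013 m and z of box in the frame of pad_red between 0.004 and 0.012 m and horizontal distance between flask and pad_green below 0.013 m and z of flask in the frame of pad_green between 0.004 and 0.012 m); the robot touches nothing.
It fails at once if a find is tipped more than 0.6 rad (angle between any of jar, bell, box, flask's own z axis and vertical above 0.6 rad).
It fails at once if the white bottle is moved more than 20 mm (distance of white_bottle from where it was at the start of the episode above 0.02 m).
It also fails if it takes over 141 s, if anything falls off the work surface, if the arm or the gripper's body presses on something with over 40 N, if the wrist force passes 120 N, or if a joint passes its speed limit or range.

### The arm

A 6-joint arm with a two-finger parallel gripper is mounted at the origin on the work surface. World frame = base frame: x ahead of the robot, y to its left, z up, the work surface at z = 0. Lengths are in mm, angles in rad, forces in N, time in s.
With the tool pointing down it reaches from about 275 to 750 mm from the base axis. Payload 10.2 kg.
Tool frame: the origin (TCP) lies at the very end of the fingers, on their centre line; the grasp point (between the pads) lies 19 mm behind it; x points along the fingers, y is the direction in which the jaws open and shut, and the axes are right-handed (so a half turn about x gives the same grasp; the last joint's range is limited). The gripper opens to 85 mm and grips with 20 to 120 N. Pads are 22 mm wide; open, the fingers measure 114 mm over their backs; the gripper's body (76 mm by 85 mm) begins 54 mm behind the grasp point. The pads swing forward as they close: fully open they stand 13 mm farther back than shut.
Start: joints at [-1.442, 0.313, 1.498, -0, 1.331, -0.223], TCP at [180.896, -492.857, 231.294] pointing down, gripper open.
Joint ranges: [-2.94, 2.94], [-0.97, 2.17], [0.19, 2.56], [-1.23, 4.37], [0.02, 3.11], [-2.88, 2.88]. Speed limits (rad/s): [2.39, 2.39, 3.01, 3.14, 3.14, 3.14].

### API

Orientations are given as a unit quaternion [w, x, y, z].
In Python, from rig import ctrl, viewer, order gives the robot as it stands. The module is installed in compiled form; this text tells all that it offers.
- The arm moves only by the tool carry_out, never from a script. Its argument "deltas" is a list of rows, each a list of 7 numbers: the gripper command: -1 is fully open, 1 is shut, values between are in proportion, then the shift along the tool's x, y, z in mm, then the turn, a rotation vector about the tool's x, y, z in degrees. A call has exactly 5 rows; each row is the pose to reach, as a shift and turn from the pose commanded when the call began, along the tool's axes at that moment; what a row does not reach only later rows make up. A row lasts 1/8 s, in which the tool goes at most 62.5 mm and 10.7 degrees, less where a joint would pass 70% of its speed; a pose out of reach is approached as far as the arm can. A call with a gripper value outside its range is refused whole. The fingers move at their own pace and stop on an object; "newtons" is the grip in N (left out, the last holds). Time passes only in rows, so rows that repeat a pose let the fingers close, or fill a call up. It gives the time, the measured TCP pose, the force and the opening at its end, in the units of the state.
- ctrl.sense(): the state, without advancing time (a new reading comes with each control period).
- viewer.capture(name): name is "scene" or "side" or "wrist"; returns the picture (420x560x3 uint8, red, green, blue); there is no depth.
- viewer.calibration(name): a dict with "fx", "fy", "cx", "cy" (pixels), "xyz" and "attitude" of the camera in the world; the wrist camera has in their place "T_tool_cam" (4x4, takes a point from camera to tool coordinates, whose origin is the TCP and whose axes are the tool frame's). Camera axes: x right, y down, z forward; pixel columns grow to the right and rows downward; lengths in mm; the calibration is good to about 2 mm. A picture is of the moment at which its call begins: read the wrist's pose just before it. calibration takes no time and is no camera call.
- order.finish_job(): hands the job in, once; it reports no verdict.
The state is a dict: "time_s": time; "joints": joint angles; "dq": joint speeds; "tau": joint torques, N m; "eef_pos": TCP position; "ee_rot": TCP orientation; "force": force on the tool from outside, world axes, zero at the start; "wrist_torque": the same for the moment, N m; "grip_width": opening from 0.0 (shut) to 1.0 (fully open).
Only numpy, scipy, OpenCV 4.12 (cv2) and the standard library are available. Lean on these libraries where they do the work, as an engineer would, in place of code of your own. Each camera call takes 0.05 s, during which the arm holds its last target. There are 200 camera calls.

## Working session

There is one attempt and no reset: what is moved stays moved. The work goes in short steps, Python scripts to look and compute and a tool call to move; the robot and the scene stay as the last step left them, time stands still between calls to the robot, and variables do not carry over. Pictures are saved under pics/ and viewed, about 12 in all and at most 16, crops included, and the job is handed in when it is done.

Besides the shell and the picture viewer there is one more tool, called after ">>>" by a JSON object that holds its "name" and its "arguments". carry_out: Moves the arm, as the interface text tells. Its arguments: {"type":"object","properties":{"deltas":{"type":"array"},"newtons":{"type":"number"}},"required":["deltas"]}

```bash
mkdir -p pics
python3 - <<'E'
from rig import ctrl, viewer
import cv2
s=ctrl.sense(); print(s)
for n in("scene","side"):
    print(n,viewer.calibration(n)); cv2.imwrite(f"pics/{n}0.png",viewer.capture(n)[:,:,::-1])
print(viewer.calibration("wrist"))
E
```

```text
{'time_s': 0.0, 'joints': array([-1.44236365e+00,  3.13452787e-01,  1.49844665e+00,  4.30719387e-05,
        1.33105847e+00, -2.23408873e-01]), 'dq': array([-0.00090137,  0.0021944 , -0.00060034,  0.00198666,  0.00039799,
       -0.00064253]), 'tau': array([ 6.07139336e-04, -4.12269223e+01, -2.59744924e+01, -1.96520118e-04,
        4.07767584e-03, -3.65466462e-05]), 'eef_pos': array([ 180.8879108 , -492.56299455,  230.73007158]), 'ee_rot': array([ 0.12326909,  0.69623132,  0.12423198, -0.69615594]), 'force': array([ 0.36334614, -0.03320752, -0.27927342]), 'wrist_torque': array([ 0.00690218, -0.02064174, -0.04098368]), 'grip_width': 1.00024379612713}
scene {'fx': 402.7660759563641, 'fy': 402.7660759563641, 'cx': 288.9053484628431, 'cy': 206.3928990217765, 'xyz': array([993.40634779, 451.08686169, 531.53306651]), 'attitude': array([-0.15187228,  0.29645223,  0.84853992, -0.41113366])}
side {'fx': 404.4779507111397, 'fy': 404.4779507111397, 'cx': 279.9863298751592, 'cy': 210.34598206234918, 'xyz': array([493.91414865, 574.72521267, 613.83450434]), 'attitude': array([ 0.03416702, -0.06818529,  0.91109067, -0.4050891 ])}
{'fx': 355.3259720803994, 'fy': 355.3259720803994, 'cx': 281.1474405963672, 'cy': 205.92804793839247, 'T_tool_cam': array([[-9.66597705e-04, -2.85356364e-01,  9.58420999e-01,
        -1.41595218e+02],
       [ 9.99998819e-01,  8.69153588e-04,  1.26730849e-03,
        -9.34191407e-01],
       [-1.19464959e-03,  9.58421092e-01,  2.85355187e-01,
        -7.18449838e+01],
       [ 0.00000000e+00,  0.00000000e+00,  0.00000000e+00,
         1.00000000e+00]])}
```

View pics/scene0.png

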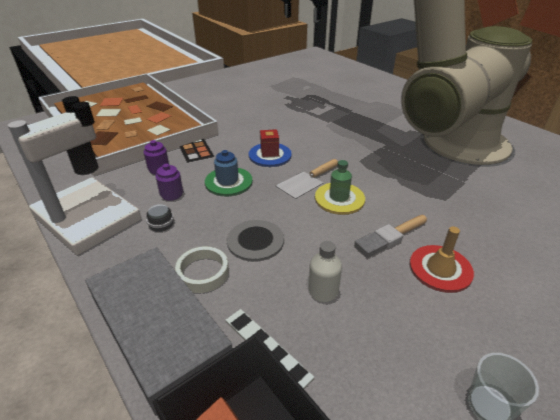

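View pics/side0.png

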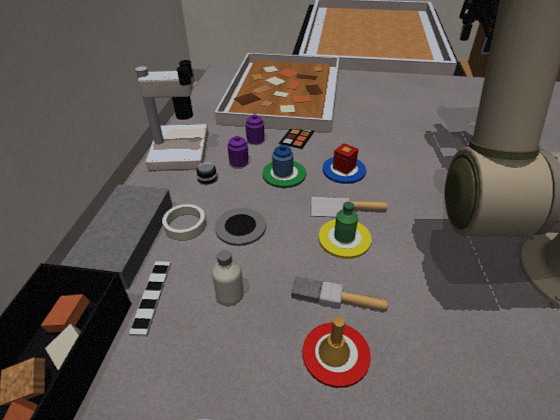

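Both views show the box on blue (scene 270,145), the jar on green (228,170), the flask on yellow (341,185), the bell on red (447,255) and the grey pad empty (256,239). The bottle is at (325,273).

Look-alikes: two purple jars (156,157 and 169,182) versus the blue jar (228,170). The red tile in the bin (215,410) is not the box. Next I'll measure the pads and finds.

```bash
cat > h.py <<'E'
import numpy as np, cv2
from scipy.spatial.transform import Rotation as R
from scipy.optimize import least_squares
from rig import ctrl, viewer
def cam(n, s=None):
    c=viewer.calibration(n)
    if n=="wrist":
        w,x,y,z=s["ee_rot"]; Rt=R.from_quat([x,y,z,w]).as_matrix(); T=c["T_tool_cam"]
        return c, Rt@T[:3,:3], Rt@T[:3,3]+s["eef_pos"]
    w,x,y,z=c["attitude"]; return c, R.from_quat([x,y,z,w]).as_matrix(), np.array(c["xyz"])
def rays(C,uv):
    c,Rm,p=C; uv=np.atleast_2d(uv).astype(float)
    d=np.c_[(uv[:,0]-c["cx"])/c["fx"],(uv[:,1]-c["cy"])/c["fy"],np.ones(len(uv))]@Rm.T
    return p,d
def onplane(C,uv,z):
    p,d=rays(C,uv); return p+d*((z-p[2])/d[:,2])[:,None]
def proj(C,X):
    c,Rm,p=C; q=(np.atleast_2d(X)-p)@Rm; return np.c_[c["fx"]*q[:,0]/q[:,2]+c["cx"],c["fy"]*q[:,1]/q[:,2]+c["cy"]]
def tri(Cs,uvs):
    A=np.zeros((3,3));b=np.zeros(3)
    for C,uv in zip(Cs,uvs):
        p,d=rays(C,uv); d=d[0]/np.linalg.norm(d[0]); M=np.eye(3)-np.outer(d,d); A+=M;b+=M@p
    return np.linalg.solve(A,b)
H={"red":[(0,8),(172,180)],"yellow":[(22,33)],"green":[(45,85)],"blue":[(98,122)],"brass":[(10,21)]}
def mask(im,col,smin=110,vmin=25):
    h=cv2.cvtColor(im,cv2.COLOR_RGB2HSV); m=np.zeros(im.shape[:2],np.uint8)
    for a,b in H[col]: m|=cv2.inRange(h,(a,smin,vmin),(b,255,255))
    return m
def circ(P,r=None):
    c0=P[:,:2].mean(0)
    if r: f=lambda q:np.hypot(*(P[:,:2]-q[:2]).T)-r; x0=c0
    else: f=lambda q:np.hypot(*(P[:,:2]-q[:2]).T)-q[2]; x0=[*c0,50]
    o=least_squares(f,x0,loss="soft_l1",f_scale=1.5); return o.x, np.median(abs(o.fun))
E
python3 - <<'E'
from h import *
for n in("scene","side"):
    im=cv2.imread(f"pics/{n}0.png")[:,:,::-1].copy(); hs=cv2.cvtColor(im,cv2.COLOR_RGB2HSV)
    pts={"scene":[(237,160),(228,190),(285,153),(270,140),(322,195),(341,187),(420,265),(444,262),(452,240)],"side":[(283,160),(285,182),(330,172),(346,158),(325,240),(346,228),(310,355),(335,355),(338,330)]}[n]
    print(n,[hs[v,u].tolist() for u,v in pts])
    for col in H:
        k,l,st,ce=cv2.connectedComponentsWithStats(mask(im,col))
        for i in range(1,k):
            if st[i,4]>120: 
                print(col,st[i].tolist(),ce[i].round(1).tolist(),onplane(cam(n),ce[i],8)[0,:2].round(0))
E
```

```text
scene [[109, 17, 118], [66, 132, 122], [111, 165, 151], [1, 127, 76], [28, 150, 189], [56, 67, 80], [1, 175, 173], [18, 130, 118], [17, 113, 88]]
red [479, 0, 31, 25, 325] [493.4, 10.6] [-1512.  -767.]
red [521, 0, 39, 36, 539] [543.6, 16.2] [-1618.  -529.]
red [260, 130, 19, 26, 395] [269.3, 142.7] [ 436. -310.]
red [410, 245, 64, 47, 1296] [441.0, 270.6] [471. 243.]
red [196, 396, 43, 24, 391] [217.2, 410.6] [905. 208.]
yellow [315, 183, 50, 31, 658] [339.6, 200.4] [467. -15.]
green [205, 169, 47, 25, 432] [228.4, 183.2] [ 622. -216.]
blue [249, 144, 42, 22, 402] [269.6, 156.2] [ 477. -254.]
blue [217, 151, 17, 11, 132] [224.7, 156.4] [ 566. -322.]
brass [193, 0, 114, 66, 5722] [247.9, 28.6] [ -152. -1271.]
brass [465, 0, 95, 127, 4209] [528.5, 65.0] [-743. -190.]
brass [40, 29, 155, 58, 4935] [112.6, 56.1] [  511. -1247.]
brass [338, 48, 19, 12, 122] [349.2, 52.7] [-281. -718.]
brass [394, 48, 23, 30, 306] [406.5, 62.0] [-380. -500.]
brass [78, 83, 121, 73, 4091] [132.2, 117.9] [ 664. -669.]
brass [428, 227, 31, 50, 706] [444.4, 258.0] [439. 228.]
side [[105, 126, 119], [69, 191, 
[... 328 characters left out ...]
89.]
yellow [319, 219, 52, 39, 872] [344.3, 241.1] [455. -15.]
green [263, 161, 43, 27, 487] [284.2, 176.1] [ 609. -215.]
green [335, 202, 22, 40, 555] [345.7, 222.6] [454. -70.]
blue [273, 144, 20, 33, 528] [282.4, 160.4] [ 624. -281.]
blue [323, 157, 43, 26, 485] [343.6, 172.4] [ 465. -251.]
brass [317, 8, 116, 52, 4836] [373.6, 33.7] [  373. -1274.]
brass [459, 23, 31, 54, 689] [475.5, 57.6] [   -6. -1058.]
brass [229, 61, 101, 57, 3800] [283.0, 89.3] [ 682. -689.]
brass [352, 201, 35, 10, 260] [369.9, 205.3] [ 401. -135.]
brass [342, 292, 46, 18, 478] [364.4, 300.5] [414. 127.]
brass [319, 317, 30, 50, 931] [334.7, 345.4] [462. 223.]
brass [0, 357, 45, 49, 1688] [22.1, 380.4] [932. 353.]
```

Run:
```python
from h import *
seed={"scene":{"red":(441,270),"yellow":(340,200),"green":(228,183),"blue":(270,156)},"side":{"red":(336,357),"yellow":(344,241),"green":(284,176),"blue":(344,172)}}
Cs={n:cam(n) for n in seed}
ims={n:cv2.imread(f"pics/{n}0.png")[:,:,::-1].copy() for n in seed}
def comp(m,c):
    k,l,st,ce=cv2.connectedComponentsWithStats(m)
    i=1+np.argmin([np.hypot(*(ce[j]-c)) if st[j,4]>60 else 1e9 for j in range(1,k)]); return (l==i).astype(np.uint8),st[i],ce[i]
for n in seed:
    im=ims[n]
    for col,c in seed[n].items():
        m,_,_=comp(mask(im,col,100,60),c)
        h=cv2.convexHull(np.argwhere(m)[:,::-1].astype(np.int32))[:,0]
        print(n,col,*[x.round(1) if hasattr(x,'round') else x for x in circ(onplane(Cs[n],h,4))], circ(onplane(Cs[n],h,4),55)[0].round(1))
    g=cv2.cvtColor(im,cv2.COLOR_RGB2GRAY); m,st,ce=comp((g<40).astype(np.uint8),{"scene":(256,238),"side":(241,225)}[n])
    cs=max(cv2.findContours(m,0,1)[0],key=len)[:,0]; print(n,"grey",st,*circ(onplane(Cs[n],cs,8)))
obj={"box":("red",(269,143),(345,158)),"bell":("brass",(444,258),(335,345)),"jar":("blue",(226,168),(283,160)),"flask":("green",(341,187),(346,222))}
for o,(col,a,b) in obj.items():
    r=[comp(mask(ims[n],col,60 if o in("jar","flask") else 100),c) for n,c in(("scene",a),("side",b))]
    X=tri([Cs["scene"],Cs["side"]],[r[0][2],r[1][2]]); print(o,r[0][1],r[1][1],X.round(1))
    for k,n in enumerate(seed): print("   top",onplane(Cs[n],[r[k][1][0]+r[k][1][2]/2,r[k][1][1]],{"box":62,"bell":98,"jar":84,"flask":94}[o]).round(0))
X=tri([Cs["scene"],Cs["side"]],[(327,247),(225,257)]);print("bottle top",X)
```

```text
scene red [458.5 235.4  56.2] 1.0 [458.4 235.2]
scene yellow [454.1 -27.6  56.2] 0.8 [454.7 -27.5]
scene green [ 612.4 -232.9   53.6] 0.3 [ 611.9 -233.6]
scene blue [ 464.5 -270.4   56. ] 1.0 [ 464.6 -270.4]
scene grey [ 153  337  172   83 6812] [860.81421934 200.67610689  65.51601565] 17.48650712003417
side red [459.3 233.3  55.8] 0.5 [459.3 233.3]
side yellow [454.8 -31.2  56. ] 0.6 [454.8 -31.2]
side green [ 613.5 -237.1   54.5] 0.3 [ 613.6 -237.1]
side blue [ 465.1 -273.2   56. ] 1.4 [ 465.  -273.2]
side grey [225 214  31  22 503] [678.96783504 -32.42284292  31.52886227] 0.8248231006132016
box [260 129  19  27 407] [333 143  25  31 535] [ 465.2 -270.6   35.9]
   top [[ 452. -287.   62.]]
   top [[ 467. -301.   62.]]
bell [428 227  32  50 805] [319 317  30  50 935] [463.3 238.1  34.6]
   top [[473. 224.  98.]]
   top [[470. 230.  98.]]
jar [214 150  23  35 634] [272 144  21  33 566] [ 616.1 -232.    41.3]
   top [[ 613. -232.   84.]]
   top [[ 617. -241.   84.]]
flask [331 169  20  32 451] [335 202  23  41 709] [456.  -28.8  41.8]
   top [[478. -11.  94.]]
   top [[460. -38.  94.]]
bottle top [658.40878036 139.70284125  98.51911018]
```

>>> {"name": "carry_out", "arguments": {"deltas": [[-1, 0, -15, -40, 4], [-1, 0, -35, -90, 8]]}}

```text
$.deltas[0]: bad value
```

>>> {"name": "carry_out", "arguments": {"deltas": [[-1, 0, -15, -40, 4, 0, 0], [-1, 0, -35, -90, 9, 0, 0], [-1, 0, -55, -140, 14, 0, 0], [-1, 0, -75, -190, 18, 0, 0], [-1, 0, -90, -230, 20.2, 0, 0]]}}

```text
time_s: 0.72
eef_pos: [367.0, -327.5, 231.2]
ee_rot: [0.001, -0.707, 0.0, 0.707]
force: [-0.3, -0.9, 0.8]
grip_width: 0.997
```

>>> {"name": "carry_out", "arguments": {"deltas": [[-1, 0, -35, -35, 0, 0, 0], [-1, 0, -75, -75, 0, 0, 0], [-1, 0, -115, -115, 0, 0, 0], [-1, 0, -160, -160, 0, 0, 0], [-1, 0, -160, -160, 0, 0, 0]]}}

```text
time_s: 1.35
eef_pos: [527.5, -166.2, 230.6]
ee_rot: [-0.001, -0.707, -0.002, 0.707]
force: [-1.1, -0.3, -0.6]
grip_width: 0.997
```

Run:
```python
from h import *
s=ctrl.sense(); im=viewer.capture("wrist"); cv2.imwrite("pics/w1.png",im[:,:,::-1]); np.save("w1.npy",np.r_[s["eef_pos"],s["ee_rot"]]); print(s["eef_pos"],s["ee_rot"],s["joints"])
C=cam("wrist",s)
for n,p in {"yellow":(454.5,-29.5,8),"green":(613,-235,8),"blue":(465,-272,8),"grey":(679,-32,8)}.items(): print(n,proj(C,p).round(0))
```

```text
[ 527.53685518 -166.23004973  230.5980952 ] [-0.00115913 -0.70688385 -0.00182261  0.70732634] [-5.17342908e-01  3.76036684e-01  1.41167406e+00  5.15874059e-04
  1.35489095e+00  1.04912584e+00]
yellow [[157. 237.]]
green [[353.  86.]]
blue [[378. 229.]]
grey [[136.   8.]]
```

View pics/w1.png

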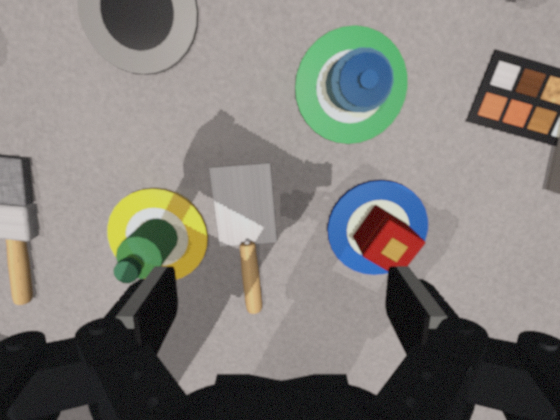

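The wrist view shows the jar on green (knob 369,79) and the box on blue, rotated about 25° (top near 399,250). The flask is on yellow (stopper 127,270) and the grey pad is at the top left (137,12). The predicted pad pixels match. No purple jar is near the blue one within this view.

Run:
```python
from h import *
v=np.load("w1.npy"); C=cam("wrist",{"eef_pos":v[:3],"ee_rot":v[3:]}); im=cv2.imread("pics/w1.png")[:,:,::-1].copy()
def comps(m,a=150):
    k,l,st,ce=cv2.connectedComponentsWithStats(m); return [((l==i).astype(np.uint8),st[i],ce[i]) for i in range(1,k) if st[i,4]>a]
for col in("yellow","green","blue"):
    for m,st,ce in comps(mask(im,col,120,90),900):
        h=cv2.convexHull(np.argwhere(m)[:,::-1].astype(np.int32))[:,0]
        print(col,st,*circ(onplane(C,h,6)))
g=cv2.cvtColor(im,cv2.COLOR_RGB2GRAY)
for m,st,ce in comps((g[:60]<60).astype(np.uint8),800):
    c=max(cv2.findContours(m,0,1)[0],key=len)[:,0]; c=c[c[:,1]>1]; print("grey",st,*circ(onplane(C,c,8)))
m=mask(im,"red",150,120)|mask(im,"brass",120,100); m[:200]=0;m[290:]=0;m[:,:340]=0;m[:,450:]=0
m,st,ce=max(comps(m),key=lambda t:t[1][4]); q=onplane(C,np.argwhere(m)[:,::-1],62.5)[:,:2].astype(np.float32)
print("box top",st,cv2.minAreaRect(q))
print("knob",onplane(C,(369,79),83),"stopper",onplane(C,(127,270),93))
```

```text
yellow [ 108  189  100   90 3322] [454.55061259 -29.8550832   54.56425441] 0.2338730910464477
blue [ 340   52   52   55 2228] [ 619.09566674 -247.05727338   25.16347061] 0.12801955055961756
blue [ 328  180  100   94 3409] [ 464.66871336 -271.21357677   54.34484661] 0.23451703471797458
grey [102   0  55  32 985] [689.98809977 -18.38160454  25.88729486] 2.089150625980631
box top [ 364  220   60   50 1731] ((465.9415588378906, -272.08697509765625), (42.25691223144531, 42.44453048706055), 58.940956115722656)
knob [[ 615.02055459 -232.77380399   83.        ]] stopper [[457.35244223 -32.66122825  93.        ]]
```

>>> {"name": "carry_out", "arguments": {"deltas": [[-1, 0, -50, 8, 0, 0, 0], [-1, 0, -110, 16, 0, 0, 0], [-1, 0, -170, 24, 0, 0, 0], [-1, 0, -230, 32, 0, 0, 0], [-1, 0, -290, 40, 0, 0, 0]]}}

```text
time_s: 2.02
eef_pos: [485.5, 121.2, 231.4]
ee_rot: [-0.001, 0.707, -0.001, -0.707]
force: [1.0, -0.4, 0.7]
grip_width: 1.003
```

>>> {"name": "carry_out", "arguments": {"deltas": [[-1, 0, -30, 0, 0, 0, 0], [-1, 0, -60, 0, 0, 0, 0], [-1, 0, -90, 0, 0, 0, 0], [-1, 0, -110, 0, 0, 0, 0], [-1, 0, -110, 0, 0, 0, 0]]}}

```text
time_s: 2.65
eef_pos: [486.2, 230.4, 231.1]
ee_rot: [0.0, -0.707, 0.0, 0.707]
force: [-0.9, -0.9, -0.2]
grip_width: 0.999
```

Run:
```python
from h import *
s=ctrl.sense(); im=viewer.capture("wrist"); cv2.imwrite("pics/w2.png",im[:,:,::-1]); print(s["eef_pos"])
C=cam("wrist",s)
m=mask(im,"red",120,90); k,l,st,ce=cv2.connectedComponentsWithStats(m); i=1+st[1:,4].argmax(); h=cv2.convexHull(np.argwhere(l==i)[:,::-1].astype(np.int32))[:,0]; print("red",st[i],*circ(onplane(C,h,6)))
m=mask(im,"brass",90,40); k,l,st,ce=cv2.connectedComponentsWithStats(m)
for i in range(1,k):
    if st[i,4]>200: print(st[i],ce[i])
print(proj(C,(463,238,98)),proj(C,(463,238,8)))
# green, grey from first wrist view
v=np.load("w1.npy"); C=cam("wrist",{"eef_pos":v[:3],"ee_rot":v[3:]}); im=cv2.imread("pics/w1.png")[:,:,::-1].copy()
m=mask(im,"green",90,90); m[150:]=0; k,l,st,ce=cv2.connectedComponentsWithStats(m); i=1+st[1:,4].argmax(); h=cv2.convexHull(np.argwhere(l==i)[:,::-1].astype(np.int32))[:,0]; print("green",st[i],*circ(onplane(C,h,6)))
print(proj(C,(466,-272,62.5)))
```

```text
[486.19124481 230.35099289 231.08119197]
red [ 227  146  102   99 4680] [458.86419727 234.21871716  54.40945785] 0.09997130586641845
[ 254  172   46   59 1857] [275.95368875 197.66074313]
[ 361  204   27   68 1124] [373.28469751 237.09519573]
[[272.063991   221.20254775]] [[274.04420769 193.4596589 ]]
green [ 297   26  110  117 5438] [ 612.05240317 -233.51532005   53.91106032] 0.08103724336705653
[[393.42146678 248.09480352]]
```

View pics/w2.png

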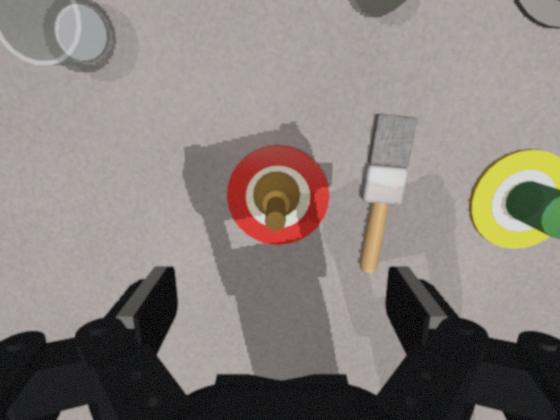

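The wrist view shows the bell centred on red (handle top about 275,220; mouth 276,193), so it stands near (462, 236) and the red pad is at (459, 234). Next is the bell grasp.

>>> {"name": "carry_out", "arguments": {"deltas": [[-1, 35, -3, 12, 0, 0, 0], [-1, 75, -5.5, 24, 0, 0, 0], [-1, 115, -5.5, 24, 0, 0, 0], [-1, 150, -5.5, 24, 0, 0, 0], [-1, 174, -5.5, 24, 0, 0, 0]], "newtons": 40}}

```text
time_s: 3.32
eef_pos: [462.0, 234.6, 56.0]
ee_rot: [0.001, -0.707, 0.001, 0.708]
force: [-0.3, 0.6, 0.0]
grip_width: 1.0
```

>>> {"name": "carry_out", "arguments": {"deltas": [[0.2, 0, 0, 0, 0, 0, 0], [1, 0, 0, 0, 0, 0, 0], [1, 0, 0, 0, 0, 0, 0], [1, 0, 0, 0, 0, 0, 0], [1, 0, 0, 0, 0, 0, 0]]}}

```text
time_s: 3.95
eef_pos: [462.7, 236.3, 58.1]
ee_rot: [-0.0, 0.708, -0.0, -0.707]
force: [-0.2, -1.6, 6.4]
grip_width: 0.201
```

>>> {"name": "carry_out", "arguments": {"deltas": [[1, -10, 0, 0, 0, 0, 0], [1, -35, 0, 0, 0, 0, 0], [1, -65, 0, 0, 0, 0, 0], [1, -90, 0, 0, 0, 0, 0], [1, -110, 5, -5, 0, 0, 0]]}}

```text
time_s: 4.58
eef_pos: [466.9, 231.6, 168.7]
ee_rot: [-0.0, 0.707, 0.0, -0.707]
force: [0.5, 0.2, -3.6]
grip_width: 0.201
```

>>> {"name": "carry_out", "arguments": {"deltas": [[1, 0, 25, -22, 0, 0, 0], [1, 0, 55, -46, 0, 0, 0], [1, 0, 85, -70, 0, 0, 0], [1, 0, 115, -94, 0, 0, 0], [1, 0, 145, -118, 0, 0, 0]]}}

```text
time_s: 5.2
eef_pos: [585.5, 85.3, 167.5]
ee_rot: [0.0, -0.707, 0.0, 0.707]
force: [0.2, 0.2, -2.3]
grip_width: 0.199
```

>>> {"name": "carry_out", "arguments": {"deltas": [[1, 0, 25, -22, 0, 0, 0], [1, 0, 50, -44, 0, 0, 0], [1, 0, 72, -64, 0, 0, 0], [1, 0, 80, -70, 0, 0, 0], [1, 0, 80, -70, 0, 0, 0]]}}

```text
time_s: 5.82
eef_pos: [654.7, 6.3, 167.1]
ee_rot: [0.0, -0.707, 0.0, 0.707]
force: [-0.2, 0.0, -3.1]
grip_width: 0.198
```

Run:
```python
from h import *
s=ctrl.sense(); im=viewer.capture("wrist"); cv2.imwrite("pics/w3.png",im[:,:,::-1]); print(s["eef_pos"],s["grip_width"])
C=cam("wrist",s); print(proj(C,(679,-32,8)))
g=cv2.cvtColor(im,cv2.COLOR_RGB2GRAY)
cv2.imwrite("pics/w3.png",im[:,:,::-1])
```

```text
[654.72230388   6.34805245 167.09161181] 0.19778166808196607
[[326.69165707 158.2297298 ]]
```

View pics/w3.png

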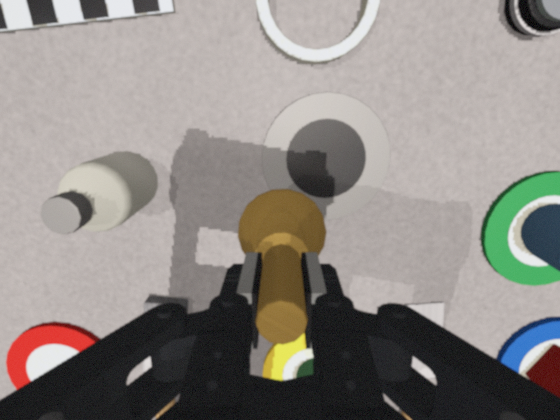

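The held bell is upright. The grey disc is at (326,158), matching the prediction of (327,158).

>>> {"name": "carry_out", "arguments": {"deltas": [[1, 0, 19, -12, 0, 0, 0], [1, 15, 38, -24, 0, 0, 0], [1, 45, 38, -24, 0, 0, 0], [1, 75, 38, -24, 0, 0, 0], [1, 95, 38, -24, 0, 0, 0]]}}

```text
time_s: 6.5
eef_pos: [678.3, -30.7, 71.1]
ee_rot: [0.0, -0.707, -0.0, 0.708]
force: [-0.5, 0.6, -1.4]
grip_width: 0.2
```

>>> {"name": "carry_out", "arguments": {"deltas": [[1, 6, 0, 0, 0, 0, 0], [1, 13, 0, 0, 0, 0, 0], [1, 13, 0, 0, 0, 0, 0], [0, 13, 0, 0, 0, 0, 0], [-1, 13, 0, 0, 0, 0, 0]]}}

```text
time_s: 7.12
eef_pos: [679.5, -32.0, 60.2]
ee_rot: [-0.0, 0.708, -0.0, -0.707]
force: [-0.8, -0.6, -0.9]
grip_width: 0.618
```

>>> {"name": "carry_out", "arguments": {"deltas": [[-1, 0, 0, 0, 0, 0, 0], [-1, 0, 0, 0, 0, 0, 0], [-1, -30, 0, 0, 0, 0, 0], [-1, -70, 0, 0, 0, 0, 0], [-1, -120, 0, 0, 0, 0, 0]]}}

```text
time_s: 7.75
eef_pos: [678.6, -31.8, 179.9]
ee_rot: [0.0, -0.706, 0.0, 0.708]
force: [0.2, 1.0, -0.8]
grip_width: 1.0
```

>>> {"name": "carry_out", "arguments": {"deltas": [[-1, -10, 30, 22, 0, 0, 0], [-1, -20, 60, 46, 0, 0, 0], [-1, -30, 100, 78, 0, 0, 0], [-1, -40, 140, 110, 0, 0, 0], [-1, -40, 180, 142, 0, 0, 0]]}}

```text
time_s: 8.38
eef_pos: [536.0, -213.0, 220.3]
ee_rot: [0.0, 0.708, -0.001, -0.707]
force: [1.0, -0.4, -0.2]
grip_width: 1.0
```

>>> {"name": "carry_out", "arguments": {"deltas": [[-1, 0, 30, 24, 0, 0, 0], [-1, 0, 60, 47, 0, 0, 0], [-1, 0, 60, 47, 0, 0, 0], [-1, 0, 60, 47, 0, 0, 0], [-1, 0, 60, 47, 0, 0, 0]]}}

```text
time_s: 9.0
eef_pos: [490.4, -270.9, 219.3]
ee_rot: [0.0, 0.707, 0.0, -0.707]
force: [0.8, -0.1, 0.6]
grip_width: 1.002
```

Run:
```python
from h import *
s=ctrl.sense(); im=viewer.capture("wrist"); print(s["eef_pos"])
C=cam("wrist",s); u,v=proj(C,(466,-272,62.5))[0].astype(int); print(u,v)
m=mask(im,"red",150,130)|mask(im,"brass",120,130); k,l,st,ce=cv2.connectedComponentsWithStats(m); i=1+st[1:,4].argmax()
q=onplane(C,np.argwhere(l==i)[:,::-1],62.5)[:,:2].astype(np.float32); r=cv2.minAreaRect(q); print(st[i],r)
b=proj(C,np.c_[cv2.boxPoints(r),[62.5]*4]); o=im[:,:,::-1].copy(); cv2.polylines(o,[b.astype(np.int32)],True,(255,255,255),1)
cv2.imwrite("pics/w4.png",cv2.resize(o[v-80:v+80,u-100:u+100],None,fx=3,fy=3))
```

```text
[ 490.4045143  -270.8888652   219.29081183]
282 213
[ 507    0   53  125 5267] ((588.9456176757812, -476.33782958984375), (90.94937133789062, 43.22845458984375), 0.6662987470626831)
```

View pics/w4.png

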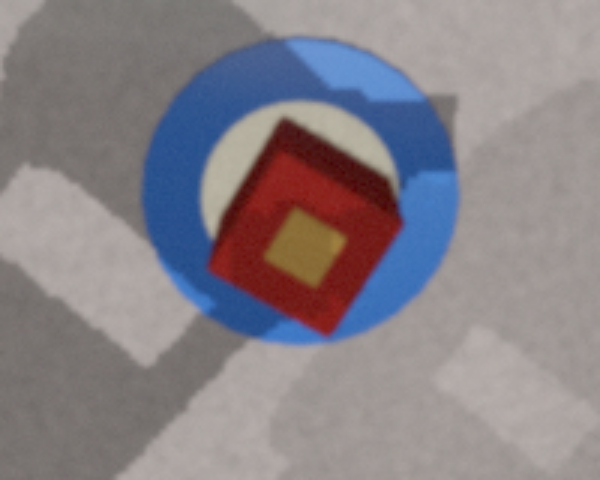

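The crop shows the top face corners at (280,150), (403,225), (330,335) and (208,268). That gives the box edges at -121°, agreeing with the first fit, so I turn the tool +31°. The box is near (465, -273).

>>> {"name": "carry_out", "arguments": {"deltas": [[-1, 10, 1, 9, 10, 0, 0], [-1, 30, 2, 18, 20, 0, 0], [-1, 60, 2, 25, 30, 0, 0], [-1, 90, 2, 25, 31, 0, 0], [-1, 115, 2, 25, 31, 0, 0]]}}

```text
time_s: 9.68
eef_pos: [465.0, -273.0, 103.2]
ee_rot: [0.189, -0.681, 0.189, 0.682]
force: [0.4, -0.1, 0.5]
grip_width: 0.999
```

>>> {"name": "carry_out", "arguments": {"deltas": [[-1, 25, 0, 0, 0, 0, 0], [-1, 55, 0, 0, 0, 0, 0], [-1, 80, 0, 0, 0, 0, 0], [0.2, 80, 0, 0, 0, 0, 0], [1, 80, 0, 0, 0, 0, 0]]}}

```text
time_s: 10.3
eef_pos: [465.5, -273.8, 25.3]
ee_rot: [-0.189, 0.682, -0.189, -0.681]
force: [0.9, 0.6, 0.9]
grip_width: 0.603
```

>>> {"name": "carry_out", "arguments": {"deltas": [[1, 0, 0, 0, 0, 0, 0], [1, 0, 0, 0, 0, 0, 0], [1, -20, 0, 0, 0, 0, 0], [1, -55, 0, 0, 0, 0, 0], [1, -90, 0, 0, 0, 0, 0]]}}

```text
time_s: 10.92
eef_pos: [464.6, -273.5, 115.4]
ee_rot: [0.189, -0.681, 0.189, 0.681]
force: [0.4, -0.3, -1.8]
grip_width: 0.509
```

>>> {"name": "carry_out", "arguments": {"deltas": [[1, -15, 0, 0, -8, 0, 0], [1, -30, 0, 0, -16, 0, 0], [1, -45, 0, 0, -24, 0, 0], [1, -55, 0, 0, -31, 0, 0], [1, -55, 0, 0, -31, 0, 0]]}}

```text
time_s: 11.55
eef_pos: [464.9, -273.8, 170.0]
ee_rot: [-0.0, 0.707, -0.001, -0.707]
force: [0.0, -0.0, -1.7]
grip_width: 0.508
```

>>> {"name": "carry_out", "arguments": {"deltas": [[1, 0, -35, 0, 0, 0, 0], [1, 0, -80, 0, 0, 0, 0], [1, 0, -130, 1, 0, 0, 0], [1, 0, -180, 2, 0, 0, 0], [1, 0, -230, 3, 0, 0, 0]]}}

```text
time_s: 12.18
eef_pos: [461.5, -42.1, 168.9]
ee_rot: [0.002, -0.707, 0.001, 0.707]
force: [0.7, 0.8, -2.0]
grip_width: 0.514
```

>>> {"name": "carry_out", "arguments": {"deltas": [[1, 0, -50, 0, 0, 0, 0], [1, 0, -100, 0, 0, 0, 0], [1, 0, -150, 1, 0, 0, 0], [1, 0, -200, 2, 0, 0, 0], [1, 0, -240, 3, 0, 0, 0]]}}

```text
time_s: 12.8
eef_pos: [458.6, 198.1, 168.8]
ee_rot: [0.001, -0.707, 0.001, 0.707]
force: [0.4, -0.7, -2.0]
grip_width: 0.508
```

>>> {"name": "carry_out", "arguments": {"deltas": [[1, 0, -20, 0, 0, 0, 0], [1, 0, -37, 0, 0, 0, 0], [1, 20, -37, 0, 0, 0, 0], [1, 50, -37, 0, 0, 0, 0], [1, 85, -37, 0, 0, 0, 0]]}}

```text
time_s: 13.42
eef_pos: [459.4, 233.2, 83.5]
ee_rot: [-0.001, 0.707, -0.001, -0.707]
force: [0.1, 0.8, -2.0]
grip_width: 0.512
```

>>> {"name": "carry_out", "arguments": {"deltas": [[1, 25, 0, 0, 0, 0, 0], [1, 48, 0, 0, 0, 0, 0], [1, 58, 0, 0, 0, 0, 0], [1, 58, 0, 0, 0, 0, 0], [0, 58, 0, 0, 0, 0, 0]]}}

```text
time_s: 14.05
eef_pos: [459.6, 233.3, 26.7]
ee_rot: [-0.001, 0.707, -0.0, -0.707]
force: [-0.3, -0.3, -1.3]
grip_width: 0.511
```

>>> {"name": "carry_out", "arguments": {"deltas": [[-1, 0, 0, 0, 0, 0, 0], [-1, 0, 0, 0, 0, 0, 0], [-1, -30, 0, 0, 0, 0, 0], [-1, -80, 0, 0, 0, 0, 0], [-1, -140, 0, 0, 0, 0, 0]]}}

```text
time_s: 14.68
eef_pos: [458.7, 233.2, 167.5]
ee_rot: [0.0, -0.707, 0.0, 0.708]
force: [1.5, 0.4, 0.6]
grip_width: 1.0
```

Run:
```python
from h import *
s=ctrl.sense(); im=viewer.capture("scene"); print(s["eef_pos"],s["grip_width"])
cv2.imwrite("pics/s5.png",im[:,:,::-1])
```

```text
[458.74167487 233.1515105  167.53323625] 1.0001471574851255
```

View pics/s5.png

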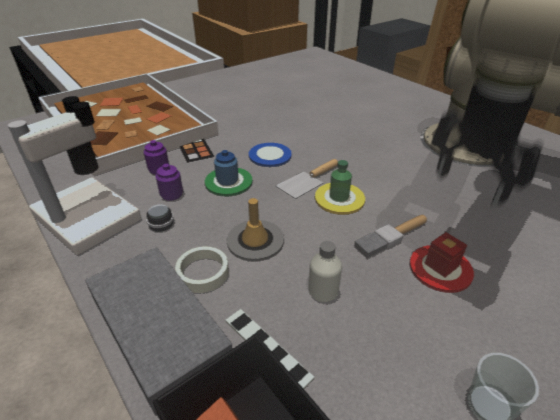

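The box stands in the middle of red, and the bell stands upright on grey at (254,222). The jar is next.

>>> {"name": "carry_out", "arguments": {"deltas": [[-1, 0, 35, -12, 0, 0, 0], [-1, 0, 80, -27, 0, 0, 0], [-1, 0, 130, -43, 0, 0, 0], [-1, 0, 185, -62, 0, 0, 0], [-1, 0, 240, -80, 0, 0, 0]]}}

```text
time_s: 15.35
eef_pos: [539.5, -8.6, 166.4]
ee_rot: [-0.0, 0.707, -0.0, -0.707]
force: [1.0, 0.9, -0.7]
grip_width: 1.001
```

>>> {"name": "carry_out", "arguments": {"deltas": [[-1, 0, 55, -19, 0, 0, 0], [-1, 0, 110, -38, 0, 0, 0], [-1, 0, 165, -56, 0, 0, 0], [-1, 0, 226, -76, 0, 0, 0], [-1, 0, 226, -76, 0, 0, 0]]}}

```text
time_s: 15.98
eef_pos: [614.8, -236.7, 165.0]
ee_rot: [0.002, -0.707, 0.002, 0.707]
force: [-0.2, 0.6, 0.1]
grip_width: 1.0
```

>>> {"name": "carry_out", "arguments": {"deltas": [[-1, 30, 0, 0, 0, 0, 0], [-1, 65, 0, 0, 0, 0, 0], [-1, 100, 0, 0, 0, 0, 0], [-1, 130, 0, 0, 0, 0, 0], [-1, 144, 0, 0, 0, 0, 0]]}}

```text
time_s: 16.6
eef_pos: [614.3, -231.7, 20.7]
ee_rot: [0.0, -0.706, -0.0, 0.708]
force: [0.3, -0.1, 0.2]
grip_width: 0.997
```

>>> {"name": "carry_out", "arguments": {"deltas": [[0.2, 0, 0, 0, 0, 0, 0], [1, 0, 0, 0, 0, 0, 0], [1, 0, 0, 0, 0, 0, 0], [1, 0, 0, 0, 0, 0, 0], [1, -15, 0, 0, 0, 0, 0]]}}

```text
time_s: 17.23
eef_pos: [614.3, -232.5, 37.1]
ee_rot: [0.001, -0.706, -0.0, 0.708]
force: [-0.1, -0.8, -1.9]
grip_width: 0.595
```

>>> {"name": "carry_out", "arguments": {"deltas": [[1, -25, 0, 0, 0, 0, 0], [1, -50, 3, 10, 0, 0, 0], [1, -60, 12, 45, 0, 0, 0], [1, -60, 22, 85, 0, 0, 0], [1, -60, 31, 120, 0, 0, 0]]}}

```text
time_s: 17.85
eef_pos: [493.5, -264.0, 98.2]
ee_rot: [-0.0, 0.707, -0.0, -0.707]
force: [-0.4, -1.6, -2.6]
grip_width: 0.593
```

>>> {"name": "carry_out", "arguments": {"deltas": [[1, 0, 8, 30, 0, 0, 0], [1, 10, 8, 30, 0, 0, 0], [1, 35, 8, 30, 0, 0, 0], [1, 60, 8, 30, 0, 0, 0], [1, 68, 8, 30, 0, 0, 0]]}}

```text
time_s: 18.48
eef_pos: [464.9, -271.1, 28.1]
ee_rot: [0.001, -0.707, -0.0, 0.708]
force: [-0.9, -0.8, -1.9]
grip_width: 0.596
```

>>> {"name": "carry_out", "arguments": {"deltas": [[1, 4, 0, 0, 0, 0, 0], [1, 7, 0, 0, 0, 0, 0], [1, 7, 0, 0, 0, 0, 0], [0, 7, 0, 0, 0, 0, 0], [-1, 7, 0, 0, 0, 0, 0]]}}

```text
time_s: 19.1
eef_pos: [465.4, -272.1, 23.3]
ee_rot: [0.0, 0.708, -0.001, -0.707]
force: [-0.7, -0.6, -0.5]
grip_width: 0.791
```

>>> {"name": "carry_out", "arguments": {"deltas": [[-1, 0, 0, 0, 0, 0, 0], [-1, -20, 0, 0, 0, 0, 0], [-1, -60, 0, 0, 0, 0, 0], [-1, -110, 0, 0, 0, 0, 0], [-1, -150, 0, 0, 0, 0, 0]]}}

```text
time_s: 19.73
eef_pos: [465.0, -271.8, 174.5]
ee_rot: [0.0, 0.708, -0.001, -0.707]
force: [-0.6, -0.6, -0.5]
grip_width: 0.998
```

>>> {"name": "carry_out", "arguments": {"deltas": [[-1, 0, -50, 2, 0, 0, 0], [-1, 0, -105, 4, 0, 0, 0], [-1, 0, -165, 6, 0, 0, 0], [-1, 0, -220, 8, 0, 0, 0], [-1, 0, -241, 8, 0, 0, 0]]}}

```text
time_s: 20.35
eef_pos: [456.7, -28.3, 172.7]
ee_rot: [0.001, 0.707, 0.001, -0.707]
force: [-0.2, -0.8, 0.0]
grip_width: 0.999
```

>>> {"name": "carry_out", "arguments": {"deltas": [[-1, 25, 0, 0, 0, 0, 0], [-1, 65, 0, 0, 0, 0, 0], [-1, 105, 0, 0, 0, 0, 0], [-1, 135, 0, 0, 0, 0, 0], [-1, 147, 0, 0, 0, 0, 0]]}}

```text
time_s: 20.98
eef_pos: [456.6, -30.5, 24.2]
ee_rot: [0.0, -0.706, 0.0, 0.708]
force: [-0.3, 0.2, 0.5]
grip_width: 1.0
```

>>> {"name": "carry_out", "arguments": {"deltas": [[0.2, 0, 0, 0, 0, 0, 0], [1, 0, 0, 0, 0, 0, 0], [1, 0, 0, 0, 0, 0, 0], [1, 0, 0, 0, 0, 0, 0], [1, -15, 0, 0, 0, 0, 0]]}}

```text
time_s: 21.6
eef_pos: [456.7, -30.6, 40.8]
ee_rot: [0.0, -0.707, 0.0, 0.707]
force: [-1.0, -0.4, -1.9]
grip_width: 0.508
```

>>> {"name": "carry_out", "arguments": {"deltas": [[1, -25, 0, 0, 0, 0, 0], [1, -60, 10, -7, 0, 0, 0], [1, -75, 35, -27, 0, 0, 0], [1, -75, 65, -50, 0, 0, 0], [1, -75, 95, -73, 0, 0, 0]]}}

```text
time_s: 22.22
eef_pos: [530.7, -126.7, 116.8]
ee_rot: [-0.0, 0.708, -0.0, -0.707]
force: [0.2, -0.5, -2.2]
grip_width: 0.506
```

>>> {"name": "carry_out", "arguments": {"deltas": [[1, 0, 30, -23, 0, 0, 0], [1, 0, 60, -46, 0, 0, 0], [1, 0, 90, -68, 0, 0, 0], [1, 0, 109, -83, 0, 0, 0], [1, 10, 109, -83, 0, 0, 0]]}}

```text
time_s: 22.85
eef_pos: [613.4, -236.0, 106.3]
ee_rot: [-0.0, 0.708, -0.001, -0.706]
force: [0.5, 0.9, -3.5]
grip_width: 0.506
```

>>> {"name": "carry_out", "arguments": {"deltas": [[1, 25, 0, 0, 0, 0, 0], [1, 50, 0, 0, 0, 0, 0], [1, 70, 0, 0, 0, 0, 0], [1, 70, 0, 0, 0, 0, 0], [1, 70, 0, 0, 0, 0, 0]]}}

```text
time_s: 23.48
eef_pos: [613.3, -234.9, 36.4]
ee_rot: [0.0, 0.708, -0.0, -0.707]
force: [0.1, -0.7, -2.9]
grip_width: 0.506
```

>>> {"name": "carry_out", "arguments": {"deltas": [[1, 6, 0, 0, 0, 0, 0], [1, 10, 0, 0, 0, 0, 0], [1, 10, 0, 0, 0, 0, 0], [0, 10, 0, 0, 0, 0, 0], [-1, 10, 0, 0, 0, 0, 0]]}}

```text
time_s: 24.1
eef_pos: [613.2, -235.0, 25.8]
ee_rot: [-0.0, 0.707, -0.0, -0.707]
force: [0.1, 0.1, -0.8]
grip_width: 0.697
```

>>> {"name": "carry_out", "arguments": {"deltas": [[-1, 0, 0, 0, 0, 0, 0], [-1, -20, 0, 0, 0, 0, 0], [-1, -60, 0, 0, 0, 0, 0], [-1, -110, 0, 0, 0, 0, 0], [-1, -155, 0, 0, 0, 0, 0]]}}

```text
time_s: 24.72
eef_pos: [613.0, -234.9, 183.9]
ee_rot: [0.0, 0.708, -0.001, -0.706]
force: [0.3, 0.1, -0.2]
grip_width: 1.001
```

>>> {"name": "carry_out", "arguments": {"deltas": [[-1, 0, -40, -13, 0, 0, 0], [-1, 0, -90, -29, 0, 0, 0], [-1, 0, -145, -47, 0, 0, 0], [-1, 0, -203, -66, 0, 0, 0], [-1, 0, -203, -66, 0, 0, 0]]}}

```text
time_s: 25.35
eef_pos: [679.7, -27.5, 181.7]
ee_rot: [0.001, 0.708, 0.002, -0.707]
force: [-0.7, -0.2, -1.1]
grip_width: 1.001
```

>>> {"name": "carry_out", "arguments": {"deltas": [[-1, 25, 0, 0, 0, 0, 0], [-1, 55, 0, 0, 0, 0, 0], [-1, 90, 0, 0, 0, 0, 0], [-1, 115, 0, 0, 0, 0, 0], [-1, 124, 0, 0, 0, 0, 0]]}}

```text
time_s: 25.98
eef_pos: [678.6, -32.6, 55.9]
ee_rot: [0.001, -0.707, 0.001, 0.708]
force: [-1.0, 0.1, 0.0]
grip_width: 1.001
```

>>> {"name": "carry_out", "arguments": {"deltas": [[0.2, 0, 0, 0, 0, 0, 0], [1, 0, 0, 0, 0, 0, 0], [1, 0, 0, 0, 0, 0, 0], [1, 0, 0, 0, 0, 0, 0], [1, 0, 0, 0, 0, 0, 0]]}}

```text
time_s: 26.6
eef_pos: [679.3, -32.0, 57.0]
ee_rot: [-0.0, 0.707, -0.0, -0.707]
force: [-1.0, -1.0, 3.7]
grip_width: 0.2
```

>>> {"name": "carry_out", "arguments": {"deltas": [[1, -10, 0, 0, 0, 0, 0], [1, -35, 0, 0, 0, 0, 0], [1, -65, 0, 0, 0, 0, 0], [1, -85, 0, 15, 0, 0, 0], [1, -85, 0, 45, 0, 0, 0]]}}

```text
time_s: 27.22
eef_pos: [634.4, -31.9, 142.9]
ee_rot: [0.0, 0.708, -0.0, -0.706]
force: [-0.2, 0.4, -2.9]
grip_width: 0.197
```

To yellow (454.5, -29.8).

>>> {"name": "carry_out", "arguments": {"deltas": [[1, 0, 0, 40, 0, 0, 0], [1, 0, 0, 85, 0, 0, 0], [1, 0, -1, 130, 0, 0, 0], [1, 0, -2, 165, 0, 0, 0], [1, 0, -2, 180, 0, 0, 0]]}}

```text
time_s: 27.85
eef_pos: [452.4, -29.3, 141.6]
ee_rot: [0.0, -0.707, 0.0, 0.707]
force: [0.3, 0.5, -2.3]
grip_width: 0.2
```

>>> {"name": "carry_out", "arguments": {"deltas": [[1, 20, 0, 0, 0, 0, 0], [1, 45, 0, 0, 0, 0, 0], [1, 65, 0, 0, 0, 0, 0], [1, 75, 0, 0, 0, 0, 0], [1, 75, 0, 0, 0, 0, 0]]}}

```text
time_s: 28.48
eef_pos: [453.9, -29.6, 66.2]
ee_rot: [0.0, -0.707, 0.0, 0.707]
force: [-0.4, 0.0, -2.5]
grip_width: 0.199
```

>>> {"name": "carry_out", "arguments": {"deltas": [[1, 5, 0, 0, 0, 0, 0], [1, 8, 0, 0, 0, 0, 0], [1, 8, 0, 0, 0, 0, 0], [0, 8, 0, 0, 0, 0, 0], [-1, 8, 0, 0, 0, 0, 0]]}}

```text
time_s: 29.1
eef_pos: [454.3, -29.8, 58.6]
ee_rot: [-0.0, 0.707, -0.0, -0.707]
force: [0.1, 0.1, -0.2]
grip_width: 0.615
```

>>> {"name": "carry_out", "arguments": {"deltas": [[-1, 0, 0, 0, 0, 0, 0], [-1, 0, 0, 0, 0, 0, 0], [-1, -30, 0, 0, 0, 0, 0], [-1, -80, 0, 0, 0, 0, 0], [-1, -140, 0, 0, 0, 0, 0]]}}

```text
time_s: 29.72
eef_pos: [453.5, -29.5, 199.5]
ee_rot: [0.0, -0.707, 0.0, 0.708]
force: [0.6, 0.2, -0.4]
grip_width: 0.999
```

>>> {"name": "carry_out", "arguments": {"deltas": [[-1, -15, 20, -15, 0, 0, 0], [-1, -30, 50, -30, 0, 0, 0], [-1, -40, 90, -50, 0, 0, 0], [-1, -40, 130, -70, 0, 0, 0], [-1, -40, 130, -70, 0, 0, 0]]}}

```text
time_s: 30.35
eef_pos: [524.3, -161.9, 237.6]
ee_rot: [0.001, -0.707, 0.001, 0.707]
force: [0.2, 0.8, 0.2]
grip_width: 1.002
```

Run:
```python
from h import *
s=ctrl.sense(); w=viewer.capture("wrist"); a=viewer.capture("side"); b=viewer.capture("scene"); print(s["eef_pos"])
np.save("w6.npy",np.r_[s["eef_pos"],s["ee_rot"]])
for n,i in(("w6",w),("side6",a),("scene6",b)): cv2.imwrite(f"pics/{n}.png",i[:,:,::-1])
```

```text
[ 524.32296285 -161.88327035  237.55906555]
```

View pics/w6.png

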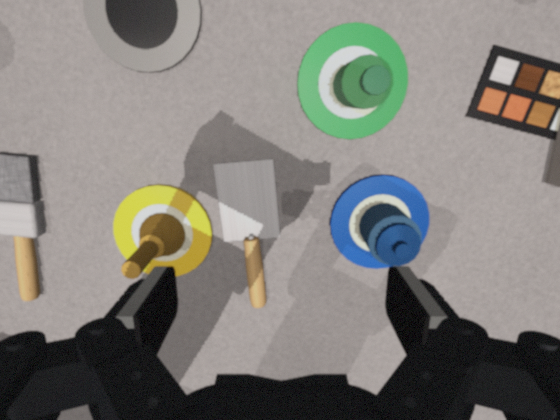

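View pics/scene6.png

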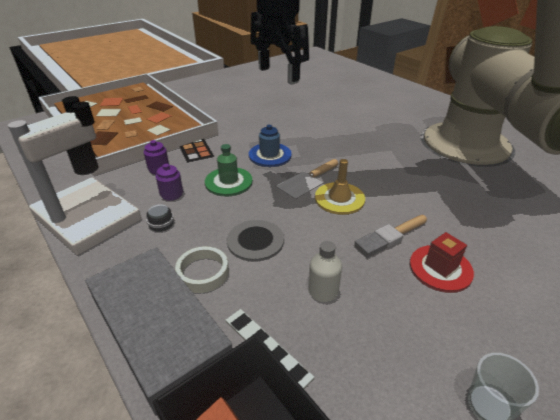

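All four are upright on their own pads. Tops in the wrist view are the jar knob (400,247), flask stopper (376,79) and bell handle (132,268). I'll check the offsets numerically.

Run:
```python
from h import *
v=np.load("w6.npy"); C=cam("wrist",{"eef_pos":v[:3],"ee_rot":v[3:]})
for n,uv,z,pad in(("jar",(400,247),84,(464.8,-271.4)),("flask",(376,79),94,(612.4,-234.2)),("bell",(132,268),98,(454.5,-29.8))):
    p=onplane(C,uv,z)[0,:2]; print(n,p.round(1),(p-pad).round(1))
uv=[]
for n,lo in(("scene6",(425,233,470,278)),("side6",None)):
    im=cv2.imread(f"pics/{n}.png")[:,:,::-1].copy(); c=proj(cam(n[:-1]),(459,234,35))[0]; m=mask(im,"red",100,20)
    h=cv2.cvtColor(im,cv2.COLOR_RGB2HSV); m[h[:,:,2]>145]=0; y,x=np.nonzero(m); k=(abs(x-c[0])<25)&(abs(y-c[1])<32); m2=np.zeros_like(m); m2[y[k],x[k]]=255
    kk,l,st,ce=cv2.connectedComponentsWithStats(m2); i=1+st[1:,4].argmax(); print(c,st[i],ce[i]); uv.append(ce[i])
print("box",tri([cam("scene"),cam("side")],uv))
```

```text
jar [ 469.3 -268.2] [4.5 3.2]
flask [ 611.1 -233.6] [-1.3  0.6]
bell [456.1 -31.6] [ 1.6 -1.8]
[444.46317063 254.04306549] [ 426  232   41   44 1057] [444.97445601 254.39072848]
[337.67905831 342.93066892] [ 323  320   33   46 1046] [338.63193117 343.49043977]
box [457.43572243 234.22662088  33.66045273]
```

```bash
python3 -c "
from rig import order; print(order.finish_job())"
```

```text
the job is handed in; nothing more can be done
None
```

All four finds now stand upright on their own pads, and I handed the job in at about 30.5 s of the 141 s allowed; no verdict is reported. I parked the bell on the grey pad, then moved box → red, jar → blue, flask → green and bell → yellow.

**Final positions:** the last camera checks put each find inside the 13 mm limit:

| Find | Measured distance from pad centre |
|---|---|
| Jar | about 5.5 mm |
| Bell | about 2.4 mm |
| Box | about 1.5 mm |
| Flask | about 1.4 mm |

The jar's figure comes from its knob in one wrist view. It disagrees a little with the arm's own position when it let go, which was within about 1 mm of the pad centre.

**Other checks:** the white bottle looks unmoved in the before and after pictures (I did not measure it), and I left the purple look-alikes alone. The arm ended clear of everything, with the gripper open.

**Slips:**
- My very first move call was malformed and was refused without moving the arm.
- One colour mask for the box's angle picked up the wrong thing. I read the corners from the close crop instead, and they agreed with the earlier fit.

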